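# Load the bath-ball dispenser and hold its sprung slide open

### The job

Tip all five bath balls from the yellow cup into the dispenser's funnel while its slide is still shut, and stand the cup back upright on the tiles. Then pull the sprung slide out by its black handle until the white crosspiece lines up with the red marks, so that all the balls drop into the wash bowl below, and finish while still gripping the handle and holding the slide at the marks: do not let go. Leave the wash bowl where it is and everything else undisturbed.

Things in the scene. Friction and masses are not known exactly. Their poses are not given: they have to be found in the camera images.
- dispenser: Fixed bath-ball dispenser on the tiles: a clear round funnel on a steel stand (four legs at x +-75, y +-105 mm, rim of the funnel 173 mm high). Origin: on the tiles under the funnel's axis. Its -x side is the front, out of which the slide pulls; two guide rails (8 mm wide, y +-42 mm, top 92 mm high) run out to x = -218 mm. Cross beams up to 106 mm high.
- funnel_mouth (a point): Centre of the funnel's open mouth, at the height of its rim (173 mm above the tiles): inner diameter 146 mm, outer 152 mm. The funnel narrows to a 62 mm throat 93 mm above the tiles, which the slide's steel gate plate shuts.
- slide (a joint): How far the spring-return slide is pulled out, m: 0 shut, 0.064 at the red marks (throat wholly open), 0.085 end stop. It moves straight along the dispenser's -x. The spring pulls it shut: about 2 N when shut, 9 N at the marks (110 N per m), and it snaps back when let go.
- handle (a point): Black upright handle of the slide: 28 mm along x (the slide), 14 mm thick (y), 56 mm tall; axes as the dispenser's. This point: on its axis, 125 mm above the tiles, 23 mm under its top. Shut, it stands 125 mm in front of (-x of) the funnel's axis. The white crosspiece at its foot, 92 mm long (y), centred under it, lies over the rails 96 mm above the tiles: the pointer.
- mark (a point): Where point handle must come: above the middle of the line between the two red marks that stick out of the guide rails (one each side, 5 mm wide), 189 mm in front of (-x of) the funnel's axis and 125 mm above the tiles.
- cup: Yellow open cup with five balls in it: 75 mm tall, outer diameter 62 mm at the foot, 88 mm at the rim, wall 3 mm, floor 5 mm, 110 g or so. Origin: centre of its underside; z is its axis. A flat handle sticks out to its +y.
- cup_grip (a point): Middle of the cup's flat handle, 73 mm from the cup's axis along the cup's +y and 52 mm above its foot. Handle: 10 mm thick (along the cup's x), from 52 to 90 mm off the axis, from 30 to 70 mm above the foot; a bar joins it to the rim at 58 to 70 mm height.
- bowl: Loose blue plastic wash bowl under the dispenser, outer diameter 176 mm at the rim, 55 mm tall. Origin: centre of its underside.
- lotion: Bystander: green lotion bottle, 48 mm diameter, 115 mm tall. Origin: centre of its underside.
- bowl_pair: Bystander, in the slatted pine crate (360 x 220 x 90 mm) on the right: two nested wash bowls, 156 mm diameter, 74 mm tall. Origin: centre of the underside.
- jar: Bystander, in the slatted pine crate (360 x 220 x 90 mm) on the right: white ceramic jar with screw lid, 72 mm diameter, 85 mm tall. Origin: centre of the underside.
- spout: Bystander, in the slatted pine crate (360 x 220 x 90 mm) on the right: steel tub spout cover, about 130 x 62 x 62 mm. Origin: under its middle.
- stopper: Bystander, in the slatted pine crate (360 x 220 x 90 mm) on the right: green drain stopper, 56 mm diameter, with a steel pivot lever, 35 mm tall. Origin: centre of the underside.
- ball0_center (a point): Centre of bath ball 0: orange, 22 mm diameter, 12 g, starting in the cup.
- ball1_center (a point): Centre of bath ball 1: red, 22 mm diameter, 12 g, starting in the cup.
- ball2_center (a point): Centre of bath ball 2: orange, 22 mm diameter, 12 g, starting in the cup.
- ball3_center (a point): Centre of bath ball 3: red, 22 mm diameter, 12 g, starting in the cup.
- ball4_center (a point): Centre of bath ball 4: orange, 22 mm diameter, 12 g, starting in the cup.
Mind the look-alikes: they are no part of the job. Leave any green or purple look-alike of the bowl alone.

How it is judged (in metres and radians):
On the way:
1. all five balls lie in the funnel, with the slide shut (value of joint slide below 0.008 m and horizontal distance between each of ball0_center, ball1_center, ball2_center, ball3_center, ball4_center and funnel_mouth below 0.075 m and z of ball0_center in the frame of funnel_mouth between -0.085 and 0 m and z of ball1_center in the frame of funnel_mouth between -0.085 and 0 m and z of ball2_center in the frame of funnel_mouth between -0.085 and 0 m and z of ball3_center in the frame of funnel_mouth between -0.085 and 0 m and z of ball4_center in the frame of funnel_mouth between -0.085 and 0 m), for 0.3 s.
At the end, for the whole second after the job is handed in: The fingers hold the handle with the slide within 7 mm of the marks (0.057 to 0.071 m), all five balls lie in the wash bowl under the dispenser, and the cup stands upright and still on the tiles, not propping the handle (value of joint slide between 0.057 and 0.071 m and contact force between the fingers and slide above 3 N and contact force between cup and slide below 0.5 N and angle between each of cup, bowl's own z axis and vertical below 0.15 rad and height (world z) of cup between -0.012 and 0.012 m and linear speed of cup below 0.05 m/s and horizontal distance between each of ball0_center, ball1_center, ball2_center, ball3_center, ball4_center and bowl below 0.08 m and height (world z) of each of ball0_center, ball1_center, ball2_center, ball3_center, ball4_center below 0.055 m); the arm keeps its last pose, push and grip.
It fails at once if the wash bowl is shifted by more than 30 mm (distance of bowl from where it was at the start of the episode above 0.03 m).
It fails at once if a bystander (lotion bottle or something in the crate) is shifted by more than 30 mm (distance of any of lotion, bowl_pair, jar, spout, stopper from where it was at the start of the episode above 0.03 m).
It also fails if it takes over 61 s, if anything falls off the work surface, if the arm or the gripper's body presses on something with over 40 N, if the wrist force passes 120 N, or if a joint passes its speed limit or range.

### The arm

A 6-joint arm with a two-finger parallel gripper is mounted at the origin on the work surface. World frame = base frame: x ahead of the robot, y to its left, z up, the work surface at z = 0. Lengths are in mm, angles in degrees, forces in N, time in s.
With the tool pointing down it reaches from about 300 to 750 mm from the base axis. Payload 8.5 kg.
Tool frame: the origin (TCP) lies at the very end of the fingers, on their centre line; the grasp point (between the pads) lies 19 mm behind it; z points along the fingers, y is the line along which they close (so a half turn about z gives the same grasp; the last joint's range is limited). The gripper opens to 88 mm and grips with 3 to 60 N. Pads are 18 mm wide; open, the fingers measure 123 mm over their backs; the gripper's body (75 mm by 187 mm) begins 45 mm behind the grasp point.
Start: joints at [-76.679, 21.807, 74.336, -0, 83.858, -12.336], TCP at [238.133, -495.755, 217.448] pointing down, gripper open.
Joint ranges: [-178.18, 178.18], [-50.72, 133.34], [12.68, 142.11], [-81.47, 261.47], [9.98, 163.14], [-165.26, 165.26]. Speed limits (degrees/s): [136.94, 136.94, 180, 180, 180, 180].

### API

Orientations are given as [roll, pitch, yaw] about the fixed x, y, z axes, in that order (R = Rz(yaw) Ry(pitch) Rx(roll)).
In Python, from cell import env, vision, spotter gives the robot as it stands. The module is installed in compiled form; this text tells all that it offers.
- The arm moves only by the tool step_arm, never from a script. Its argument "rows" is a list of rows, each an object of numbers: "claw": the opening, from -1 (shut) to 1 (fully open); "x", "y", "z": the shift along the tool's x, y, z in m; "twist": the turn about the tool's z in rad. A call has 1 to 12 rows; each row is the pose to reach, as a shift and turn from the pose commanded when the call began, along the tool's axes at that moment; what a row does not reach only later rows make up. A row lasts 1/12 s, in which the tool goes at most 41.7 mm and 7.16 degrees, less where a joint would pass 70% of its speed; a pose out of reach is approached as far as the arm can. A call with a gripper value outside its range is refused whole. The fingers move at their own pace and stop on an object; "grip_force" is the grip in N (left out, the last holds). Time passes only in rows, so rows that repeat a pose let the fingers close. It gives the time, the measured TCP pose, the force, the opening and the grip force at its end, in the units of the state.
- env.observe(): the state, without advancing time (a new reading comes with each control period).
- vision.grab_frame(name): name is "side" or "top"; returns the picture (400x640x3 uint8, red, green, blue); there is no depth.
- vision.camera_info(name): a dict with "camera_matrix" (3x3 intrinsics, pixels), "dist" ([k1, k2, p1, p2, k3] as OpenCV has them; the pictures are not rectified), "camera_from_world" (4x4, takes a point from world to camera coordinates). Camera axes: x right, y up, looking along -z (the intrinsics and any distortion apply to the point x, -y, -z); pixel columns grow to the right and rows downward; lengths in mm; the calibration is good to about 2 mm. A picture is of the moment at which its call begins. camera_info takes no time and is no camera call.
- env.sign_off(): hands the job in; it is judged then, once.
Trained networks look in the newest picture that a camera, given by its name, has taken for a name from the list of things; names that differ only in an ending like _2 or _b are one class to them, and where a whole thing is asked for, a point or a joint stands for the part that bears it (a point fixed in the world has none). Each returns a list of dicts, best first, with "conf" (0 to 1); they miss things now and then, are a little off and sometimes report something else, mostly with a low value. They report only what shows in the picture. A call takes as long as a camera call. They do not tell look-alikes from the thing itself.
- spotter.look_for(camera, label): "centre" ([x, y, z] in mm, in the coordinates of the camera as it stood for that picture, good to about 4 mm: the middle of the surface that is visible of it).
- spotter.silhouettes(camera, label): "mask" (400x640 bool, what is visible of it).
The state is a dict: "time": time; "joints": joint angles; "joint_vel": joint speeds; "effort": joint torques, N m; "tcp_pos": TCP position; "eef_rot": TCP orientation; "ft_force": force on the tool from outside, world axes, zero at the start; "moment": the same for the moment, N m; "opening": finger opening in mm; "gripper_force": force on a finger pad.
Only numpy, scipy, OpenCV 4.12 (cv2) and the standard library are available. Lean on these libraries where they do the work, as an engineer would, in place of code of your own. Each camera call takes 0.05 s, during which the arm holds its last target. There are 200 camera calls.

## Working session

There is one attempt and no reset: what is moved stays moved. The work goes in short steps, Python scripts to look and compute and a tool call to move; the robot and the scene stay as the last step left them, time stands still between calls to the robot, and variables do not carry over. Pictures are saved under pics/ and viewed, at most 10 in all, crops included, and the job is handed in when it is done.

Besides the shell and the picture viewer there is one more tool, called in YAML: its name, and indented under it one key for each argument. step_arm: Moves the arm, as the interface text tells. Its arguments: {"type":"object","properties":{"rows":{"type":"array"},"grip_force":{"type":"number"}},"required":["rows"]}

```bash
mkdir -p pics; python3 - <<'E'
from cell import env, vision, spotter
import cv2,numpy as np
s=env.observe();print(s)
for n in("side","top"):
    im=vision.grab_frame(n);cv2.imwrite(f"pics/{n}0.png",im[:,:,::-1])
    c=vision.camera_info(n);print(n,np.array(c["camera_matrix"]).round(1).tolist(),c["dist"]);T=np.array(c["camera_from_world"]);print(T.round(3).tolist())
    for l in("dispenser","handle","cup","cup_grip","bowl","lotion"):
        for d in spotter.look_for(n,l)[:3]:
            p=np.linalg.inv(T)@np.r_[d["centre"],1];print(n,l,round(d["conf"],2),p[:3].round(1))
E
```

```text
{'time': 0.0, 'joints': array([-7.66778913e+01,  2.18432542e+01,  7.43839070e+01,  3.53320985e-04,
        8.38574181e+01, -1.23353568e+01]), 'joint_vel': array([-0.03002111, -0.00817586,  0.04637517, -0.03752953,  0.00799422,
        0.01661928]), 'effort': array([ 6.14578971e-05, -4.37926483e+01, -2.24553019e+01,  7.13390834e-02,
        3.52282869e-02, -1.27000158e-04]), 'tcp_pos': array([ 238.07693878, -495.46929558,  216.82155263]), 'eef_rot': array([-1.79917448e+02, -1.84120895e-02,  2.56574142e+01]), 'ft_force': array([-0.18169311,  0.66024946,  1.16866857]), 'moment': array([-0.00696152,  0.06028102, -0.0251654 ]), 'gripper_force': 0.0, 'opening': 88.2545985644239}
side [[399.8, 0.0, 319.3], [0.0, 399.8, 197.7], [0.0, 0.0, 1.0]] [0.03313873 0.         0.         0.         0.        ]
[[-0.98, -0.201, 0.001, 380.657], [0.137, -0.664, 0.735, -191.985], [-0.147, 0.72, 0.678, -1039.98], [0.0, 0.0, 0.0, 1.0]]
side dispenser 0.9 [600.9 239.4 114. ]
side handle 0.95 [552.3 225.1  97.1]
side cup 0.67 [ 491.  -168.1   56. ]
side cup_grip 0.56 [ 494.  -168.5   48.3]
side bowl 0.95 [374.3 337.5  23.5]
side bowl 0.8 [149.  291.3  23.3]
side bowl 0.73 [660.2 -42.8  25.1]
side lotion 0.94 [ 633.2 -203.5   62.4]
top [[378.9, 0.0, 320.6], [0.0, 378.9, 206.0], [0.0, 0.0, 1.0]] [0.01811053 0.         0.         0.         0.        ]
[[-0.008, -1.0, 0.003, -66.36], [0.999, -0.008, 0.04, -410.91], [-0.04, 0.003, 0.999, -1261.905], [0.0, 0.0, 0.0, 1.0]]
top dispenser 0.88 [606.2 241.  102.2]
top dispenser 0.74 [565.3 229.2  92.7]
top dispenser 0.46 [ 640.4 -211.6   74.2]
top handle 0.92 [566.4 231.4  90.4]
top handle 0.73 [ 496.4 -179.5   49.3]
top handle 0.37 [ 584.3 -472.4   22. ]
top cup 0.92 [ 495.2 -178.2   49.2]
top cup_grip 0.94 [ 496.1 -181.1   43.2]
top bowl 0.95 [608.7 193.6  30.3]
top bowl 0.91 [370.5 359.1  19.5]
top bowl 0.89 [148.2 323.5  21.1]
top lotion 0.77 [ 644.3 -212.8   74.1]
```

View pics/side0.png

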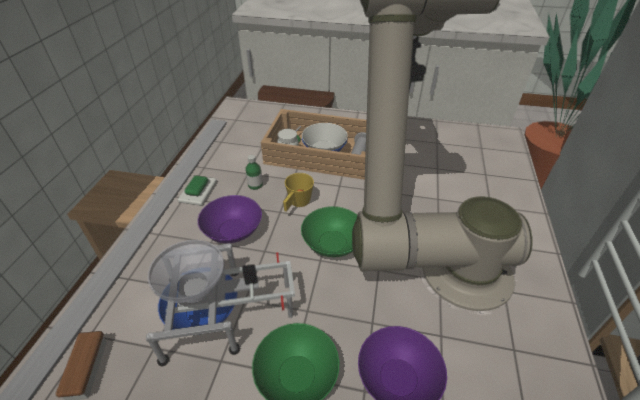

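View pics/top0.png

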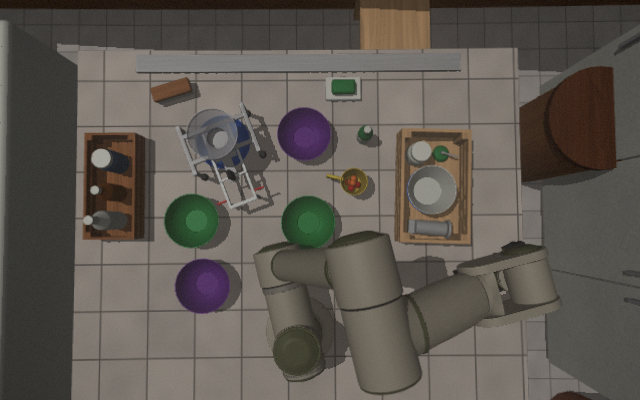

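```bash
cat > h.py <<'E'
import cv2,numpy as np
from cell import env, vision, spotter
F=np.diag([1.,-1,-1])
def cam(n):
    c=vision.camera_info(n);return np.array(c["camera_matrix"]),np.array(c["dist"]),np.array(c["camera_from_world"])
def proj(n,P):
    K,d,T=cam(n);P=np.atleast_2d(P).astype(float);Q=(P@T[:3,:3].T+T[:3,3])@F
    return cv2.projectPoints(Q.reshape(-1,1,3),np.zeros(3),np.zeros(3),K,d)[0].reshape(-1,2)
def at_z(n,uv,z):
    K,d,T=cam(n);u=cv2.undistortPoints(np.array(uv,float).reshape(-1,1,2),K,d).reshape(-1,2)
    r=(np.c_[u,np.ones(len(u))]@F)@T[:3,:3];c=-T[:3,:3].T@T[:3,3]
    return c+r*((z-c[2])/r[:,2])[:,None]
E
python3 - <<'E'
from h import *
im=cv2.imread("pics/top0.png")
print("funnel",at_z("top",[(213,135)],173),"handle top",at_z("top",[(230,174)],148),"cup rim",at_z("top",[(354,181)],75),"grip",at_z("top",[(332,178)],70))
c=cv2.resize(im[95:215,170:380],None,fx=3.8,fy=3.8,interpolation=cv2.INTER_CUBIC);cv2.imwrite("pics/crop1.png",c)
E
```

```text
funnel [[614.54428294 244.50519497 173.        ]] handle top [[502.60920156 200.6656756  148.        ]] cup rim [[ 486.54293426 -176.56769517   75.        ]] grip [[ 497.25956913 -106.75377741   70.        ]]
```

View pics/crop1.png

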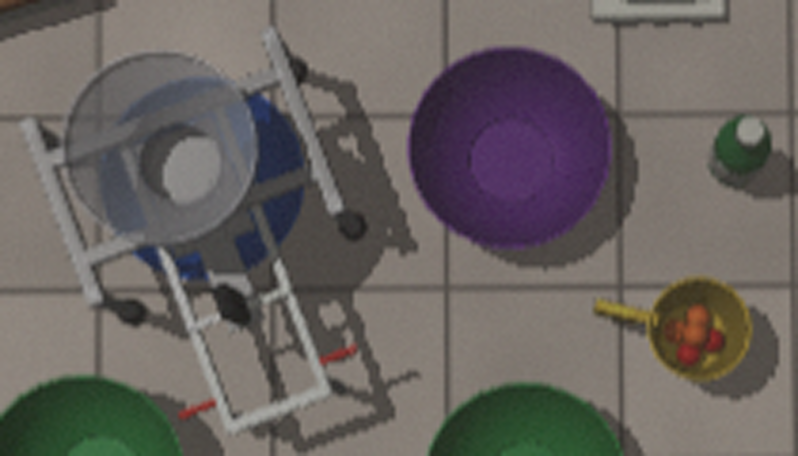

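```bash
python3 - <<'E'
from h import *
from scipy.optimize import least_squares
px=lambda L:np.array(L)/3.8+[170,95]-0.37
# local points
L=np.array([[0,0,173],[-218,46,92],[-218,-46,92],[-189,65,90],[-189,-65,90],[-125,0,148]])
U=px([[161,148.5],[230,432],[329,391],[199,409.5],[338,354],[233,300]])
W=np.array([3,1,1,1,1,.7])
def w(p,L):
    c,s=np.cos(p[2]),np.sin(p[2]);return np.c_[p[0]+c*L[:,0]-s*L[:,1],p[1]+s*L[:,0]+c*L[:,1],L[:,2]]
f=lambda p:((proj("top",w(p,L))-U)*W[:,None]).ravel()
# marks' y extent unknown: only use midpoint
def g(p):
    r=proj("top",w(p,L))-U; r[3:5]=r[3:5].mean(0); return (r*W[:,None]).ravel()
for k in (f,g):
    r=least_squares(k,[614,244,.37]);p=r.x;print(p[:2],np.degrees(p[2]),r.cost);print((proj("top",w(p,L))-U).round(2).tolist())
print("handle,mark",w(p,np.array([[-125,0,125],[-189,0,125]])))
C=at_z("top",px([[700,329.5]]),75)[0];G=at_z("top",px([[598,304]]),70)[0]
print("cup",C,G,np.linalg.norm((G-C)[:2]),np.degrees(np.arctan2(*(G-C)[1::-1])))
im=cv2.imread("pics/side0.png")
q=[]
for a in np.linspace(0,6.28,60):q.append([76*np.cos(a),76*np.sin(a),173])
q=w(p,np.array(q+[[-218,y,92] for y in(-46,-42,0,42,46)]+[[-125+a,b,148] for a in(-14,14) for b in(-7,7)]+[[x,y,0] for x in(-75,75) for y in(-105,105)]+[[-189,65,90],[-189,-65,90]]))
cc=C.copy();d=(G-C)/np.linalg.norm((G-C)[:2])
cu=[C+44*np.array([np.cos(a),np.sin(a),0]) for a in np.linspace(0,6.28,40)]+[cc+d*90+[0,0,-5-k-(d*90)[2]] for k in(0,40)]+[[C[0]+31*np.cos(a),C[1]+31*np.sin(a),0] for a in np.linspace(0,6.28,30)]
im=im[150:390,130:330];z=3
im=cv2.resize(im,None,fx=z,fy=z,interpolation=cv2.INTER_CUBIC)[:,:]
for u,v in proj("side",np.vstack([q,cu])):cv2.circle(im,(int((u-130+.5)*z),int((v-150+.5)*z)),1,(0,255,255) if 1 else 0,-1)
cv2.imwrite("pics/ov1.png",im[:600])
E
```

```text
[619.26222097 247.74738494] 20.729539960221288 4.983755494044321
[[-0.11, -0.3], [-0.12, 0.94], [1.4, 1.11], [-0.78, 0.44], [1.51, 0.11], [-1.9, 0.51]]
[619.27855539 247.70258256] 20.68221232005866 3.648227853442282
[[-0.09, -0.31], [-0.16, 0.94], [1.36, 1.14], [-0.81, 0.44], [1.48, 0.13], [-1.92, 0.52]]
handle,mark [[502.33433998 203.55453071 125.        ]
 [442.45890169 180.95072816 125.        ]]
cup [ 485.45884881 -176.0473481    75.        ] [508.20790368 -90.84692155  70.        ] 88.18521521166174 75.05041407279788
```

View pics/ov1.png

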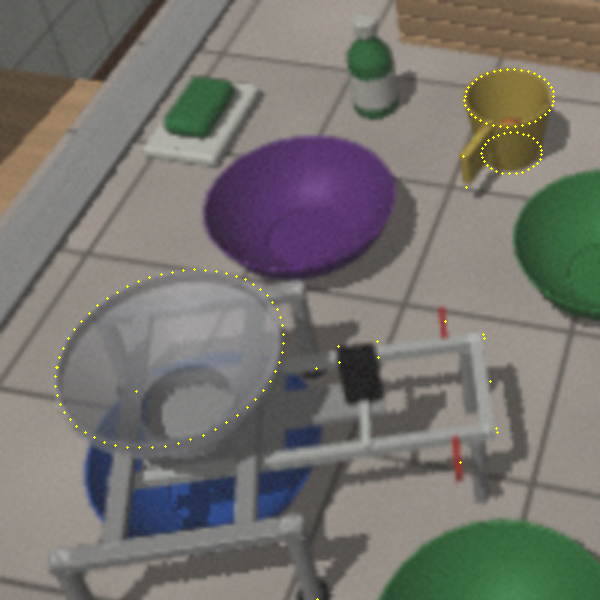

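Candidates: yellow cup at top px (354,181) is the only yellow cup, with its flat handle at (328,175). The black slide handle is at (231,175), against the black dispenser feet at (203,177) and (262,154). The blue bowl under the funnel is at (230,140); the green bowls (192,220), (308,222) and purple bowls (304,133), (203,286) are look-alikes. The crop confirms these picks, and the overlay fits both rims to within 2–3 mm.

The moves offer no tilt, so I'll pinch the cup's handle and pour by letting the cup pivot in the grip against the funnel's rim.

step_arm:
  rows:
    - {"x": 0.034,"y": -0.02,"z": 0,"twist": -0.1,"claw": 1}
    - {"x": 0.068,"y": -0.039,"z": 0,"twist": -0.2,"claw": 1}
    - {"x": 0.102,"y": -0.059,"z": 0,"twist": -0.3,"claw": 1}
    - {"x": 0.136,"y": -0.079,"z": 0,"twist": -0.4,"claw": 1}
    - {"x": 0.17,"y": -0.098,"z": 0,"twist": -0.5,"claw": 1}
    - {"x": 0.204,"y": -0.118,"z": 0,"twist": -0.6,"claw": 1}
    - {"x": 0.238,"y": -0.138,"z": 0,"twist": -0.7,"claw": 1}
    - {"x": 0.273,"y": -0.157,"z": 0,"twist": -0.8,"claw": 1}
    - {"x": 0.307,"y": -0.177,"z": 0,"twist": -0.862,"claw": 1}
    - {"x": 0.341,"y": -0.197,"z": 0,"twist": -0.862,"claw": 1}
    - {"x": 0.375,"y": -0.217,"z": 0.01,"twist": -0.862,"claw": 1}
    - {"x": 0.409,"y": -0.236,"z": 0.03,"twist": -0.862,"claw": 1}
  grip_force: 40

```text
time: 1.7
tcp_pos: [505.3, -105.7, 189.9]
eef_rot: [179.7, 0.0, 75.1]
ft_force: [0.9, -1.2, -0.6]
opening: 88.0
gripper_force: 0.0
```

step_arm:
  rows:
    - {"claw": 1}
    - {"claw": 0.2}
    - {"claw": 0}

```text
invalid input
```

step_arm:
  rows:
    - {"x": 0,"y": -0.001,"z": 0.025,"twist": 0,"claw": 0.2}
    - {"x": 0,"y": -0.001,"z": 0.05,"twist": 0,"claw": 0.1}
    - {"x": 0,"y": -0.001,"z": 0.075,"twist": 0,"claw": 0}
    - {"x": 0,"y": -0.001,"z": 0.1,"twist": 0,"claw": 0}
    - {"x": 0,"y": -0.001,"z": 0.125,"twist": 0,"claw": 0}
    - {"x": 0,"y": -0.001,"z": 0.145,"twist": 0,"claw": 0}
    - {"x": 0,"y": -0.001,"z": 0.156,"twist": 0,"claw": 0}
    - {"x": 0,"y": -0.001,"z": 0.156,"twist": 0,"claw": 0}
  grip_force: 40

```text
time: 2.37
tcp_pos: [501.5, -106.8, 30.3]
eef_rot: [-179.8, -0.0, 75.0]
ft_force: [-0.9, 0.9, 0.6]
opening: 44.4
gripper_force: 0.0
```

```bash
python3 - <<'E'
from h import *
a=vision.grab_frame("top")[130:220,290:390];b=vision.grab_frame("side")[140:230,250:350]
cv2.imwrite("pics/g1.png",cv2.resize(np.hstack([a,b])[:,:,::-1],None,fx=4,fy=4,interpolation=cv2.INTER_CUBIC))
E
```

```text
(no output)
```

View pics/g1.png

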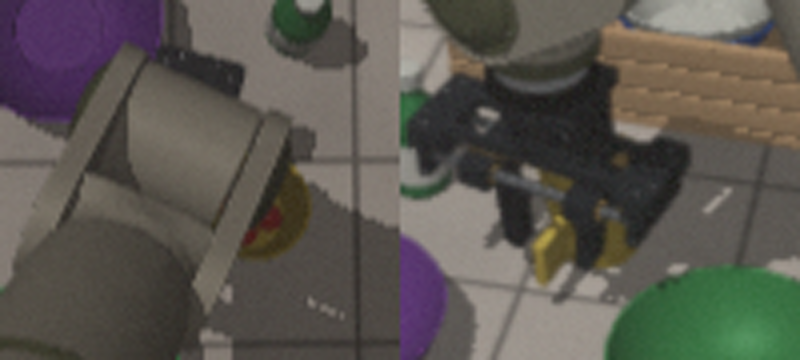

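Side view shows the fingers straddling the flat yellow handle (crop 540,250), and the balls are still in the cup (top crop 260,225). Closing now.

step_arm:
  rows:
    - {"x": 0,"y": 0.002,"z": -0.002,"twist": 0,"claw": -0.3}
    - {"x": 0,"y": 0.002,"z": -0.002,"twist": 0,"claw": -0.6}
    - {"x": 0,"y": 0.002,"z": -0.002,"twist": 0,"claw": -1}
    - {"x": 0,"y": 0.002,"z": -0.002,"twist": 0,"claw": -1}
    - {"x": 0,"y": 0.002,"z": -0.002,"twist": 0,"claw": -1}
    - {"x": 0,"y": 0.002,"z": -0.002,"twist": 0,"claw": -1}
    - {"x": 0,"y": 0.002,"z": -0.002,"twist": 0,"claw": -1}
    - {"x": 0,"y": 0.002,"z": -0.002,"twist": 0,"claw": -1}
    - {"x": 0,"y": 0.002,"z": -0.006,"twist": 0,"claw": -1}
    - {"x": 0,"y": 0.002,"z": -0.01,"twist": 0,"claw": -1}
    - {"x": 0,"y": 0.002,"z": -0.014,"twist": 0,"claw": -1}
    - {"x": 0,"y": 0.002,"z": -0.018,"twist": 0,"claw": -1}
  grip_force: 60

```text
time: 3.47
tcp_pos: [504.5, -107.7, 50.8]
eef_rot: [-180.0, -0.0, 75.0]
ft_force: [0.0, -0.1, -1.9]
opening: 9.4
gripper_force: 60.0
```

```bash
python3 - <<'E'
from h import *
s=env.observe();print(s["moment"],s["ft_force"],s["opening"],s["gripper_force"],s["tcp_pos"])
a=vision.grab_frame("top")[130:220,290:390];b=vision.grab_frame("side")[140:230,250:350]
cv2.imwrite("pics/g2.png",cv2.resize(np.hstack([a,b])[:,:,::-1],None,fx=4,fy=4,interpolation=cv2.INTER_CUBIC))
E
```

```text
[ 0.0568795  -0.10057506  0.03241041] [ 0.00793793 -0.12796579 -1.85308571] 9.439532320537435 59.97581899166107 [ 504.45239859 -107.71943987   50.78833149]
```

View pics/g2.png

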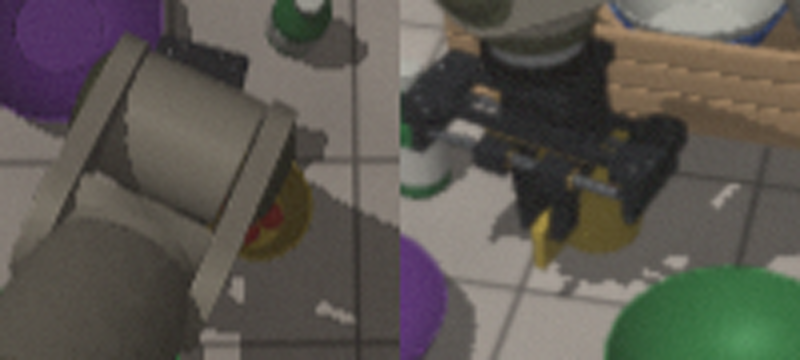

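Side view shows the cup lifted and upright in the pinch (crop 590,220), with the balls inside. Lifting on and carrying.

step_arm:
  rows:
    - {"x": 0,"y": 0,"z": -0.006,"twist": 0,"claw": -1}
    - {"x": 0,"y": 0,"z": -0.02,"twist": 0,"claw": -1}
    - {"x": 0,"y": 0,"z": -0.038,"twist": 0,"claw": -1}
    - {"x": 0,"y": 0,"z": -0.058,"twist": 0,"claw": -1}
    - {"x": 0,"y": 0,"z": -0.078,"twist": 0,"claw": -1}
    - {"x": 0,"y": 0,"z": -0.098,"twist": 0,"claw": -1}
    - {"x": 0,"y": 0,"z": -0.118,"twist": 0,"claw": -1}
    - {"x": 0,"y": 0,"z": -0.138,"twist": 0,"claw": -1}
    - {"x": 0,"y": 0,"z": -0.158,"twist": 0,"claw": -1}
    - {"x": 0,"y": 0,"z": -0.175,"twist": 0,"claw": -1}
    - {"x": 0,"y": 0,"z": -0.186,"twist": 0,"claw": -1}
    - {"x": 0,"y": 0,"z": -0.19,"twist": 0,"claw": -1}

```text
time: 4.57
tcp_pos: [504.8, -107.8, 242.3]
eef_rot: [179.8, 0.0, 75.0]
ft_force: [0.3, 0.5, -2.2]
opening: 9.4
gripper_force: 60.0
```

step_arm:
  rows:
    - {"x": 0.004,"y": -0.002,"z": 0,"twist": 0,"claw": -1}
    - {"x": 0.012,"y": -0.006,"z": 0,"twist": 0,"claw": -1}
    - {"x": 0.025,"y": -0.012,"z": 0,"twist": 0,"claw": -1}
    - {"x": 0.042,"y": -0.02,"z": 0,"twist": 0,"claw": -1}
    - {"x": 0.061,"y": -0.03,"z": 0,"twist": 0,"claw": -1}
    - {"x": 0.08,"y": -0.039,"z": 0,"twist": 0,"claw": -1}
    - {"x": 0.099,"y": -0.048,"z": 0,"twist": 0,"claw": -1}
    - {"x": 0.118,"y": -0.057,"z": 0,"twist": 0,"claw": -1}
    - {"x": 0.137,"y": -0.067,"z": 0,"twist": 0,"claw": -1}
    - {"x": 0.156,"y": -0.076,"z": 0,"twist": 0,"claw": -1}
    - {"x": 0.175,"y": -0.085,"z": 0,"twist": 0,"claw": -1}
    - {"x": 0.195,"y": -0.095,"z": 0,"twist": 0,"claw": -1}

```text
time: 5.57
tcp_pos: [461.7, 107.2, 239.7]
eef_rot: [-179.9, 0.0, 75.1]
ft_force: [-0.4, 0.2, -2.2]
opening: 9.5
gripper_force: 60.0
```

step_arm:
  rows:
    - {"x": 0.019,"y": -0.009,"z": 0,"twist": 0,"claw": -1}
    - {"x": 0.038,"y": -0.018,"z": 0,"twist": 0,"claw": -1}
    - {"x": 0.057,"y": -0.028,"z": 0,"twist": 0,"claw": -1}
    - {"x": 0.076,"y": -0.037,"z": 0,"twist": 0,"claw": -1}
    - {"x": 0.095,"y": -0.046,"z": 0,"twist": 0,"claw": -1}
    - {"x": 0.114,"y": -0.055,"z": 0,"twist": 0,"claw": -1}
    - {"x": 0.133,"y": -0.065,"z": 0,"twist": 0,"claw": -1}
    - {"x": 0.152,"y": -0.074,"z": 0,"twist": 0,"claw": -1}
    - {"x": 0.169,"y": -0.082,"z": 0,"twist": 0,"claw": -1}
    - {"x": 0.183,"y": -0.089,"z": 0,"twist": 0,"claw": -1}
    - {"x": 0.192,"y": -0.093,"z": 0,"twist": 0,"claw": -1}
    - {"x": 0.196,"y": -0.095,"z": 0,"twist": 0,"claw": -1}

```text
time: 6.57
tcp_pos: [420.6, 320.5, 239.8]
eef_rot: [-179.9, 0.0, 75.2]
ft_force: [-0.7, 0.5, -1.8]
opening: 9.4
gripper_force: 60.0
```

step_arm:
  rows:
    - {"x": 0,"y": 0,"z": 0,"twist": -0.05,"claw": -1}
    - {"x": 0,"y": 0,"z": 0,"twist": -0.15,"claw": -1}
    - {"x": 0,"y": 0,"z": 0,"twist": -0.27,"claw": -1}
    - {"x": 0,"y": 0,"z": 0,"twist": -0.39,"claw": -1}
    - {"x": 0,"y": 0,"z": 0,"twist": -0.51,"claw": -1}
    - {"x": 0,"y": 0,"z": 0,"twist": -0.63,"claw": -1}
    - {"x": 0,"y": 0,"z": 0,"twist": -0.75,"claw": -1}
    - {"x": 0,"y": 0,"z": 0,"twist": -0.87,"claw": -1}
    - {"x": 0,"y": 0,"z": 0,"twist": -0.99,"claw": -1}
    - {"x": 0,"y": 0,"z": 0,"twist": -1.11,"claw": -1}
    - {"x": 0,"y": 0,"z": 0,"twist": -1.23,"claw": -1}
    - {"x": 0,"y": 0,"z": 0,"twist": -1.33,"claw": -1}

```text
time: 7.57
tcp_pos: [421.4, 318.7, 240.0]
eef_rot: [-179.9, -0.0, 151.6]
ft_force: [-0.1, 0.1, -1.3]
opening: 9.1
gripper_force: 60.0
```

step_arm:
  rows:
    - {"x": 0,"y": 0,"z": 0,"twist": -0.08,"claw": -1}
    - {"x": 0,"y": 0,"z": 0,"twist": -0.13,"claw": -1}
    - {"x": 0,"y": 0,"z": 0,"twist": -0.154,"claw": -1}
    - {"x": 0,"y": 0,"z": 0,"twist": -0.154,"claw": -1}
    - {"x": 0,"y": 0,"z": 0,"twist": -0.154,"claw": -1}

```text
time: 7.98
tcp_pos: [421.7, 318.9, 240.3]
eef_rot: [-180.0, -0.0, 160.0]
ft_force: [0.7, -0.4, -2.8]
opening: 9.6
gripper_force: 60.0
```

```bash
python3 - <<'E'
from h import *
s=env.observe();print(s["tcp_pos"],s["eef_rot"],s["moment"],s["ft_force"],s["joints"])
a=vision.grab_frame("top")[60:240,130:330];b=vision.grab_frame("side")[130:310,130:330]
cv2.imwrite("pics/g3.png",cv2.resize(np.hstack([a,b])[:,:,::-1],None,fx=2,fy=2,interpolation=cv2.INTER_CUBIC))
E
```

```text
[421.67936676 318.87922071 240.27572379] [-1.79979834e+02 -1.63864049e-02  1.59981459e+02] [ 0.06819443 -0.00031755 -0.04359742] [ 0.7063126  -0.3731545  -2.80014422] [ 2.42571706e+01  1.87608057e+01  7.52048032e+01 -3.00617977e-03
  8.60602017e+01 -4.57240844e+01]
```

View pics/g3.png

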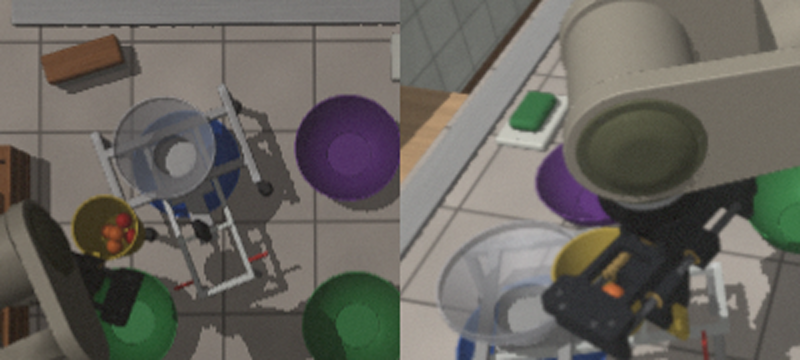

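Balls are all in the cup at (105,232), beside the funnel rim at (163,147). Lowering it to the rim.

step_arm:
  rows:
    - {"x": 0,"y": 0,"z": 0.012,"twist": 0,"claw": -1}
    - {"x": 0,"y": 0,"z": 0.026,"twist": 0,"claw": -1}
    - {"x": 0,"y": 0,"z": 0.042,"twist": 0,"claw": -1}
    - {"x": 0,"y": 0,"z": 0.054,"twist": 0,"claw": -1}
    - {"x": -0.008,"y": 0,"z": 0.054,"twist": 0,"claw": -1}
    - {"x": -0.016,"y": 0,"z": 0.054,"twist": 0,"claw": -1}
    - {"x": -0.022,"y": 0,"z": 0.054,"twist": 0,"claw": -1}
    - {"x": -0.027,"y": 0,"z": 0.054,"twist": 0,"claw": -1}
    - {"x": -0.027,"y": 0,"z": 0.054,"twist": 0,"claw": -1}
  grip_force: 40

```text
time: 8.83
tcp_pos: [448.7, 309.4, 187.0]
eef_rot: [179.9, 0.1, 160.0]
ft_force: [-0.1, -0.2, -2.0]
opening: 9.3
gripper_force: 40.0
```

```bash
python3 - <<'E'
from h import *
s=env.observe();print(s["tcp_pos"],s["moment"],s["ft_force"])
E
```

```text
[448.69972645 309.43095352 186.9922854 ] [ 0.06301946 -0.04845599  0.03139438] [-0.07539535 -0.1897984  -1.95554435]
```

step_arm:
  rows:
    - {"x": -0.003,"y": 0,"z": 0,"twist": 0,"claw": -1}
    - {"x": -0.006,"y": 0,"z": 0,"twist": 0,"claw": -1}
    - {"x": -0.008,"y": 0,"z": 0,"twist": 0,"claw": -1}
    - {"x": -0.008,"y": 0,"z": 0,"twist": 0,"claw": -1}
  grip_force: 30

```text
time: 9.17
tcp_pos: [450.4, 308.5, 186.9]
eef_rot: [-179.9, -0.5, 160.2]
ft_force: [-21.4, 5.8, 7.9]
opening: 10.0
gripper_force: 30.0
```

step_arm:
  rows:
    - {"x": 0,"y": 0,"z": 0,"twist": 0,"claw": -1}
    - {"x": 0,"y": 0,"z": -0.003,"twist": 0,"claw": -1}
    - {"x": 0,"y": 0,"z": -0.006,"twist": 0,"claw": -1}
  grip_force: 18

```text
time: 9.42
tcp_pos: [452.9, 307.8, 192.8]
eef_rot: [-180.0, -0.2, 160.2]
ft_force: [-2.6, 0.9, -0.5]
opening: 9.9
gripper_force: 18.0
```

```bash
python3 - <<'E'
from h import *
s=env.observe();print(s["tcp_pos"],s["moment"],s["ft_force"])
E
```

```text
[452.91936695 307.82114969 192.7882113 ] [0.32392148 0.51480588 0.02631659] [-2.60216546  0.89917262 -0.53357572]
```

step_arm:
  rows:
    - {"x": -0.001,"y": 0,"z": -0.006,"twist": 0,"claw": -1}
    - {"x": -0.002,"y": 0,"z": -0.011,"twist": 0,"claw": -1}
    - {"x": -0.005,"y": 0,"z": -0.017,"twist": 0,"claw": -1}
    - {"x": -0.008,"y": 0,"z": -0.022,"twist": 0,"claw": -1}
    - {"x": -0.012,"y": 0,"z": -0.028,"twist": 0,"claw": -1}
    - {"x": -0.016,"y": 0,"z": -0.033,"twist": 0,"claw": -1}
    - {"x": -0.02,"y": 0,"z": -0.038,"twist": 0,"claw": -1}
    - {"x": -0.025,"y": 0,"z": -0.042,"twist": 0,"claw": -1}
    - {"x": -0.025,"y": 0,"z": -0.042,"twist": 0,"claw": -1}
  grip_force: 18

```text
time: 10.17
tcp_pos: [479.2, 298.4, 235.4]
eef_rot: [179.9, 0.1, 160.0]
ft_force: [-2.9, 0.1, 2.1]
opening: 9.7
gripper_force: 18.0
```

```bash
python3 - <<'E'
from h import *
s=env.observe();print(s["tcp_pos"],s["moment"],s["ft_force"])
a=vision.grab_frame("top")[90:210,150:280];b=vision.grab_frame("side")[190:310,140:270]
cv2.imwrite("pics/g4.png",cv2.resize(np.hstack([a,b])[:,:,::-1],None,fx=3,fy=3,interpolation=cv2.INTER_CUBIC))
E
```

```text
[479.20657814 298.39428757 235.44455775] [ 0.1636527   0.43883889 -0.05614453] [-2.85376441  0.05981228  2.11947044]
```

View pics/g4.png

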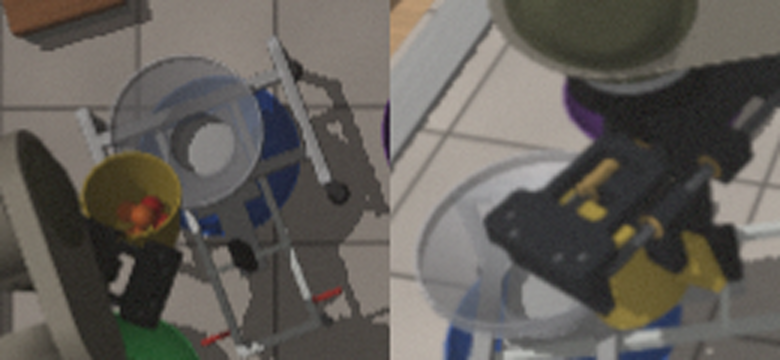

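Top crop: the balls are still in the cup at (145,212) and its front is over the funnel's near rim. The upward contact force fits a forward tilt of about 30°, so I'm continuing the arc.

step_arm:
  rows:
    - {"x": -0.007,"y": 0,"z": -0.006,"twist": 0,"claw": -1}
    - {"x": -0.015,"y": 0,"z": -0.012,"twist": 0,"claw": -1}
    - {"x": -0.023,"y": 0,"z": -0.018,"twist": 0,"claw": -1}
    - {"x": -0.032,"y": 0,"z": -0.022,"twist": 0,"claw": -1}
    - {"x": -0.041,"y": 0,"z": -0.025,"twist": 0,"claw": -1}
    - {"x": -0.051,"y": 0,"z": -0.028,"twist": 0,"claw": -1}
    - {"x": -0.051,"y": 0,"z": -0.028,"twist": 0,"claw": -1}
  grip_force: 16

```text
time: 10.85
tcp_pos: [528.0, 280.4, 262.5]
eef_rot: [180.0, 0.1, 160.0]
ft_force: [-0.4, -0.5, -1.2]
opening: 9.6
gripper_force: 16.0
```

```bash
python3 - <<'E'
from h import *
s=env.observe();print(s["tcp_pos"],s["moment"],s["ft_force"])
a=vision.grab_frame("top")[90:210,150:280];b=vision.grab_frame("side")[190:310,140:270]
cv2.imwrite("pics/g5.png",cv2.resize(np.hstack([a,b])[:,:,::-1],None,fx=3,fy=3,interpolation=cv2.INTER_CUBIC))
E
```

```text
[528.02642019 280.38198278 262.53087735] [ 0.01475983 -0.07490061 -0.06721451] [-0.44000264 -0.49022611 -1.22934891]
```

View pics/g5.png

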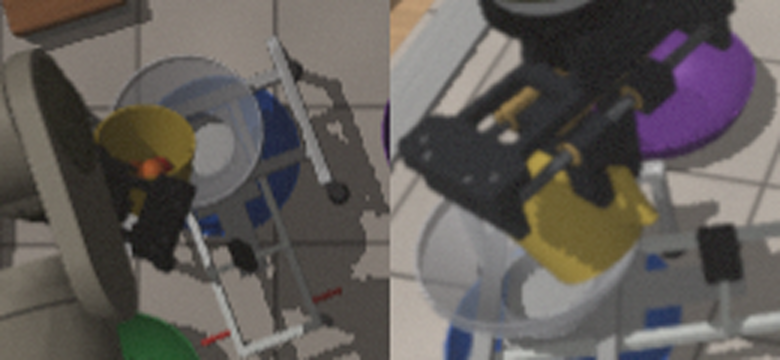

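Top crop shows the cup, balls inside (150,168), now over the funnel and tilted forward; it no longer touches the rim. I'll move it further in, then measure the tilt from the cup's masks.

step_arm:
  rows:
    - {"x": -0.008,"y": 0,"z": -0.004,"twist": 0,"claw": -1}
    - {"x": -0.017,"y": 0,"z": -0.008,"twist": 0,"claw": -1}
    - {"x": -0.026,"y": 0,"z": -0.009,"twist": 0,"claw": -1}
    - {"x": -0.026,"y": 0,"z": -0.009,"twist": 0,"claw": -1}
  grip_force: 16

```text
time: 11.28
tcp_pos: [551.6, 271.9, 271.1]
eef_rot: [-180.0, 0.0, 160.0]
ft_force: [-0.0, -0.7, -1.7]
opening: 9.9
gripper_force: 16.0
```

```bash
cat > tilt.py <<'E'
from h import *
A=np.linspace(0,2*np.pi,40)
LOC=np.vstack([np.c_[r*np.cos(A),r*np.sin(A),0*A+z] for r,z in((31,0),(44,75))])
def tilt(r0=73,h0=51,show=1):
    s=env.observe();p=s["tcp_pos"]+[0,0,19];ya=np.radians(s["eef_rot"][2]);hd=np.array([np.cos(ya),np.sin(ya),0]);e=np.cross([0,0,1],hd)
    m={}
    for n in("side","top"):
        vision.grab_frame(n);d=spotter.silhouettes(n,"cup");
        if d:m[n]=d[0]["mask"]
    res=[]
    for th in range(-20,141,3):
        t=np.radians(th);up=np.cos(t)*np.array([0,0,1])-np.sin(t)*hd;rad=np.cos(t)*hd+np.sin(t)*np.array([0,0,1])
        P=p+np.outer(LOC[:,0],e)+np.outer(LOC[:,1]-r0,rad)+np.outer(LOC[:,2]-h0,up)
        v=[]
        for n in m:
            h=np.zeros((400,640),np.uint8);cv2.fillConvexPoly(h,cv2.convexHull(proj(n,P).round().astype(np.int32)),1);h=h>0
            v.append((h&m[n]).sum()/(h|m[n]).sum())
        res.append((np.mean(v),th,np.round(v,2)))
    res.sort(key=lambda r:-r[0]);print("tilt",[(r[1],r[2].tolist()) for r in res[:4]],{n:int(m[n].sum()) for n in m},s["tcp_pos"].round(1),s["ft_force"].round(1),s["moment"].round(2))
def balls(n="top"):
    T=cam(n)[2]
    for d in spotter.look_for(n,"ball0_center"):
        print("ball",n,round(d["conf"],2),(np.linalg.inv(T)@np.r_[d["centre"],1])[:3].round(0))
E
python3 -c "
from tilt import *
tilt();balls('top')"
```

```text
tilt [(37, [0.55, 0.51]), (40, [0.55, 0.51]), (43, [0.58, 0.47]), (34, [0.52, 0.52])] {'side': 1197, 'top': 567} [551.6 271.9 271.1] [-0.  -0.7 -1.7] [ 0.03 -0.11 -0.01]
```

step_arm:
  rows:
    - {"x": 0,"y": 0,"z": 0,"twist": 0,"claw": -1}
    - {"x": 0,"y": 0,"z": 0,"twist": 0,"claw": -1}
    - {"x": 0,"y": 0,"z": 0,"twist": 0,"claw": -1}
  grip_force: 8

```text
time: 11.78
tcp_pos: [550.5, 272.5, 271.5]
eef_rot: [180.0, 0.0, 160.1]
ft_force: [0.5, 0.5, -1.9]
opening: 10.1
gripper_force: 8.0
```

```bash
python3 -c "
from tilt import *
tilt();balls('top')"
```

```text
tilt [(43, [0.56, 0.39]), (40, [0.53, 0.41]), (46, [0.59, 0.35]), (37, [0.51, 0.42])] {'side': 1162, 'top': 460} [550.5 272.5 271.5] [ 0.5  0.5 -1.9] [ 0.08 -0.06  0.  ]
ball top 0.48 [ 576. -376.   97.]
```

step_arm:
  rows:
    - {"x": 0,"y": 0,"z": 0,"twist": 0,"claw": -1}
    - {"x": 0,"y": 0,"z": 0,"twist": 0,"claw": -1}
    - {"x": 0,"y": 0,"z": 0,"twist": 0,"claw": -1}
  grip_force: 5

```text
time: 12.28
tcp_pos: [550.6, 272.4, 271.4]
eef_rot: [-180.0, -0.0, 160.1]
ft_force: [0.2, -0.4, -2.2]
opening: 9.7
gripper_force: 5.0
```

```bash
python3 -c "
from tilt import *
tilt();balls('top')"
```

```text
tilt [(58, [0.79, 0.27]), (61, [0.76, 0.27]), (55, [0.76, 0.26]), (52, [0.72, 0.26])] {'side': 1534, 'top': 276} [550.6 272.4 271.4] [ 0.2 -0.4 -2.2] [ 0.06 -0.07 -0.  ]
```

step_arm:
  rows:
    - {"x": 0.006,"y": 0,"z": -0.008,"twist": 0,"claw": -1}
    - {"x": 0.015,"y": 0,"z": -0.012,"twist": 0,"claw": -1}
    - {"x": 0.024,"y": 0,"z": -0.012,"twist": 0,"claw": -1}
    - {"x": 0.029,"y": 0,"z": -0.008,"twist": 0,"claw": -1}
    - {"x": 0.029,"y": 0,"z": 0.003,"twist": 0,"claw": -1}
    - {"x": 0.029,"y": 0,"z": 0.012,"twist": 0,"claw": -1}
    - {"x": 0.022,"y": 0,"z": 0.011,"twist": 0,"claw": -1}
    - {"x": 0.015,"y": 0,"z": 0.01,"twist": 0,"claw": -1}
    - {"x": 0.008,"y": 0,"z": 0.01,"twist": 0,"claw": -1}
    - {"x": 0.008,"y": 0,"z": 0.01,"twist": 0,"claw": -1}
  grip_force: 8

```text
time: 13.37
tcp_pos: [544.9, 274.4, 261.9]
eef_rot: [180.0, 0.1, 160.0]
ft_force: [-0.5, -0.4, 1.8]
opening: 10.1
gripper_force: 8.0
```

```bash
python3 -c "
from tilt import *
tilt();balls('top');balls('side')"
```

```text
tilt [(67, [0.81, 0.16]), (64, [0.8, 0.16]), (70, [0.78, 0.14]), (61, [0.73, 0.15])] {'side': 1626, 'top': 153} [544.9 274.4 261.9] [-0.5 -0.4  1.8] [-0.01 -0.1  -0.03]
```

step_arm:
  rows:
    - {"x": -0.006,"y": 0,"z": 0.001,"twist": 0,"claw": -1}
    - {"x": -0.013,"y": 0,"z": 0.001,"twist": 0,"claw": -1}
    - {"x": -0.02,"y": 0,"z": 0.003,"twist": 0,"claw": -1}
    - {"x": -0.026,"y": 0,"z": 0.005,"twist": 0,"claw": -1}
    - {"x": -0.032,"y": 0,"z": 0.007,"twist": 0,"claw": -1}
    - {"x": -0.038,"y": 0,"z": 0.01,"twist": 0,"claw": -1}
    - {"x": -0.043,"y": 0,"z": 0.013,"twist": 0,"claw": -1}
    - {"x": -0.048,"y": 0,"z": 0.016,"twist": 0,"claw": -1}
    - {"x": -0.048,"y": 0,"z": 0.016,"twist": 0,"claw": -1}
    - {"x": -0.048,"y": 0,"z": 0.016,"twist": 0,"claw": -1}
  grip_force: 8

```text
time: 14.5
tcp_pos: [590.7, 257.8, 247.1]
eef_rot: [179.9, 0.3, 160.0]
ft_force: [3.5, -1.8, 8.1]
opening: 10.1
gripper_force: 8.0
```

```bash
python3 -c "
from tilt import *
tilt();balls('top');balls('side')"
```

```text
tilt [(88, [0.8, 0.09]), (91, [0.79, 0.09]), (94, [0.78, 0.09]), (85, [0.77, 0.09])] {'side': 2102, 'top': 81} [590.7 257.8 247.1] [ 3.5 -1.8  8.1] [-0.25 -0.82  0.02]
```

step_arm:
  rows:
    - {"x": -0.006,"y": 0,"z": 0.003,"twist": 0,"claw": -1}
    - {"x": -0.011,"y": 0,"z": 0.006,"twist": 0,"claw": -1}
    - {"x": -0.016,"y": 0,"z": 0.01,"twist": 0,"claw": -1}
    - {"x": -0.02,"y": 0,"z": 0.014,"twist": 0,"claw": -1}
    - {"x": -0.024,"y": 0,"z": 0.018,"twist": 0,"claw": -1}
    - {"x": -0.024,"y": 0,"z": 0.018,"twist": 0,"claw": -1}
  grip_force: 8

```text
time: 15.3
tcp_pos: [613.9, 249.3, 228.4]
eef_rot: [179.9, 0.4, 160.0]
ft_force: [6.4, -1.7, 6.9]
opening: 9.8
gripper_force: 8.0
```

```bash
python3 -c "
from tilt import *
tilt();balls('top');balls('side')"
```

```text
tilt [(97, [0.71]), (100, [0.71]), (94, [0.71]), (103, [0.7])] {'side': 2055} [613.9 249.3 228.4] [ 6.4 -1.7  6.9] [-0.28 -1.09  0.01]
ball top 0.56 [ 337. -422.   51.]
ball top 0.46 [586. 199. 105.]
```

step_arm:
  rows:
    - {"x": 0,"y": 0,"z": 0,"twist": 0,"claw": -1}
    - {"x": 0,"y": 0,"z": -0.005,"twist": 0,"claw": -1}
    - {"x": 0,"y": 0,"z": -0.015,"twist": 0,"claw": -1}
    - {"x": 0,"y": 0,"z": -0.03,"twist": 0,"claw": -1}
    - {"x": 0,"y": 0,"z": -0.045,"twist": 0,"claw": -1}
    - {"x": 0,"y": 0,"z": -0.06,"twist": 0,"claw": -1}
    - {"x": 0,"y": 0,"z": -0.075,"twist": 0,"claw": -1}
    - {"x": 0,"y": 0,"z": -0.09,"twist": 0,"claw": -1}
    - {"x": 0,"y": 0,"z": -0.09,"twist": 0,"claw": -1}
  grip_force: 10

```text
time: 16.35
tcp_pos: [611.4, 250.7, 320.7]
eef_rot: [179.8, 0.2, 160.1]
ft_force: [0.7, 0.2, -0.8]
opening: 10.0
gripper_force: 10.0
```

```bash
python3 -c "
from tilt import *
tilt();balls('top');balls('side')
for n in('top','side'):
    im=vision.grab_frame(n);cv2.imwrite(f'pics/r_{n}.png',im[:,:,::-1]);hsv=cv2.cvtColor(im,cv2.COLOR_RGB2HSV)
    m=((hsv[...,0]<16)|(hsv[...,0]>172))&(hsv[...,1]>110)&(hsv[...,2]>70);k,_,st,c=cv2.connectedComponentsWithStats(m.astype(np.uint8));print(n,[(c[i].round().tolist(),int(st[i,4])) for i in range(1,k) if st[i,4]>6])
print(proj('top',[[619,248,110],[619,248,173]]),proj('side',[[619,248,110]]))
"
```

```text
tilt [(100, [0.68, 0.1]), (94, [0.68, 0.1]), (97, [0.68, 0.1]), (103, [0.67, 0.1])] {'side': 2340, 'top': 112} [611.4 250.7 320.7] [ 0.7  0.2 -0.8] [ 0.02 -0.2   0.  ]
top [([402.0, 2.0], 8), ([408.0, 1.0], 7), ([423.0, 3.0], 12), ([375.0, 3.0], 9), ([188.0, 85.0], 30), ([221.0, 136.0], 84), ([89.0, 161.0], 256), ([213.0, 140.0], 8), ([116.0, 147.0], 111), ([216.0, 144.0], 30), ([119.0, 206.0], 1056), ([258.0, 188.0], 18), ([221.0, 202.0], 18)]
side [([537.0, 100.0], 289), ([559.0, 101.0], 52), ([566.0, 102.0], 28), ([545.0, 146.0], 1553), ([277.0, 256.0], 22), ([192.0, 285.0], 307), ([282.0, 302.0], 29), ([79.0, 364.0], 1439)]
[[217.59304351 138.21618794]
 [211.80565044 133.49751992]] [[193.26805172 285.07409682]]
```

Four to five balls' worth of red and orange shows in the funnel (side px 192,285), and the load is down to the empty cup's. Carrying the cup back.

step_arm:
  rows:
    - {"x": 0,"y": -0.006,"z": 0,"twist": 0,"claw": -1}
    - {"x": -0.001,"y": -0.02,"z": 0,"twist": 0,"claw": -1}
    - {"x": -0.003,"y": -0.042,"z": 0,"twist": 0,"claw": -1}
    - {"x": -0.004,"y": -0.069,"z": 0,"twist": 0,"claw": -1}
    - {"x": -0.006,"y": -0.097,"z": 0,"twist": 0,"claw": -1}
    - {"x": -0.008,"y": -0.125,"z": 0,"twist": 0,"claw": -1}
    - {"x": -0.01,"y": -0.153,"z": 0,"twist": 0,"claw": -1}
    - {"x": -0.012,"y": -0.181,"z": 0,"twist": 0,"claw": -1}
    - {"x": -0.013,"y": -0.209,"z": 0,"twist": 0,"claw": -1}
    - {"x": -0.015,"y": -0.237,"z": 0,"twist": 0,"claw": -1}
    - {"x": -0.017,"y": -0.265,"z": 0,"twist": 0,"claw": -1}
    - {"x": -0.018,"y": -0.29,"z": 0,"twist": 0,"claw": -1}
  grip_force: 20

```text
time: 17.75
tcp_pos: [527.9, -29.9, 317.5]
eef_rot: [-180.0, 0.0, 160.0]
ft_force: [0.4, 0.0, -0.4]
opening: 9.6
gripper_force: 20.0
```

step_arm:
  rows:
    - {"x": -0.001,"y": -0.025,"z": 0,"twist": 0.1,"claw": -1}
    - {"x": -0.003,"y": -0.05,"z": 0,"twist": 0.22,"claw": -1}
    - {"x": -0.005,"y": -0.075,"z": 0,"twist": 0.34,"claw": -1}
    - {"x": -0.006,"y": -0.1,"z": 0,"twist": 0.46,"claw": -1}
    - {"x": -0.008,"y": -0.125,"z": 0,"twist": 0.58,"claw": -1}
    - {"x": -0.01,"y": -0.148,"z": 0,"twist": 0.7,"claw": -1}
    - {"x": -0.011,"y": -0.166,"z": 0,"twist": 0.82,"claw": -1}
    - {"x": -0.012,"y": -0.179,"z": 0,"twist": 0.94,"claw": -1}
    - {"x": -0.012,"y": -0.186,"z": 0,"twist": 1.06,"claw": -1}
    - {"x": -0.012,"y": -0.189,"z": 0,"twist": 1.18,"claw": -1}
    - {"x": -0.012,"y": -0.189,"z": 0,"twist": 1.3,"claw": -1}
    - {"x": -0.012,"y": -0.189,"z": 0,"twist": 1.42,"claw": -1}

```text
time: 18.75
tcp_pos: [475.2, -210.3, 317.3]
eef_rot: [-180.0, 0.0, 78.3]
ft_force: [0.7, 0.1, -1.6]
opening: 9.6
gripper_force: 20.0
```

step_arm:
  rows:
    - {"x": 0,"y": 0,"z": 0.02,"twist": 0.064,"claw": -1}
    - {"x": 0,"y": 0,"z": 0.045,"twist": 0.064,"claw": -1}
    - {"x": 0,"y": 0,"z": 0.075,"twist": 0.064,"claw": -1}
    - {"x": 0,"y": 0,"z": 0.105,"twist": 0.064,"claw": -1}
    - {"x": 0,"y": 0,"z": 0.135,"twist": 0.064,"claw": -1}
    - {"x": 0,"y": 0,"z": 0.16,"twist": 0.064,"claw": -1}
    - {"x": 0,"y": 0,"z": 0.18,"twist": 0.064,"claw": -1}
    - {"x": 0,"y": 0,"z": 0.19,"twist": 0.064,"claw": -1}
    - {"x": 0,"y": 0,"z": 0.19,"twist": 0.064,"claw": -1}

```text
time: 19.5
tcp_pos: [474.4, -209.4, 125.4]
eef_rot: [-179.8, -0.1, 75.0]
ft_force: [1.1, 0.8, -1.7]
opening: 9.6
gripper_force: 20.0
```

```bash
python3 -c "
from tilt import *
tilt()"
```

```text
tilt [(91, [0.64]), (97, [0.64]), (94, [0.64]), (100, [0.63])] {'side': 840} [ 474.4 -209.4  125.4] [ 1.1  0.8 -1.7] [-0.07 -0.03  0.03]
```

step_arm:
  rows:
    - {"x": 0,"y": 0,"z": 0,"twist": 0,"claw": -1}
    - {"x": 0,"y": 0,"z": 0,"twist": 0,"claw": -1}
    - {"x": 0,"y": 0,"z": 0,"twist": 0,"claw": -1}
    - {"x": 0,"y": 0,"z": 0,"twist": 0,"claw": -1}
  grip_force: 4

```text
time: 20.03
tcp_pos: [475.8, -210.0, 127.7]
eef_rot: [180.0, 0.0, 75.0]
ft_force: [-0.4, -0.3, -0.9]
opening: 10.0
gripper_force: 4.0
```

```bash
python3 -c "
from tilt import *
tilt()"
```

```text
tilt [(85, [0.69, 0.07]), (88, [0.7, 0.07]), (91, [0.69, 0.07]), (82, [0.68, 0.07])] {'side': 867, 'top': 43} [ 475.8 -210.   127.7] [-0.4 -0.3 -0.9] [-0.08 -0.03 -0.02]
```

step_arm:
  rows:
    - {"x": 0,"y": 0,"z": 0.015,"twist": 0,"claw": -1}
    - {"x": 0,"y": 0,"z": 0.027,"twist": 0,"claw": -1}
    - {"x": 0.004,"y": 0,"z": 0.032,"twist": 0,"claw": -1}
    - {"x": 0.012,"y": 0,"z": 0.034,"twist": 0,"claw": -1}
    - {"x": 0.02,"y": 0,"z": 0.035,"twist": 0,"claw": -1}
    - {"x": 0.028,"y": 0,"z": 0.035,"twist": 0,"claw": -1}
    - {"x": 0.036,"y": 0,"z": 0.036,"twist": 0,"claw": -1}
    - {"x": 0.044,"y": 0,"z": 0.037,"twist": 0,"claw": -1}
    - {"x": 0.052,"y": 0,"z": 0.038,"twist": 0,"claw": -1}
    - {"x": 0.06,"y": 0,"z": 0.04,"twist": 0,"claw": -1}
    - {"x": 0.06,"y": 0,"z": 0.04,"twist": 0,"claw": -1}
  grip_force: 6

```text
time: 21.15
tcp_pos: [491.3, -150.4, 87.2]
eef_rot: [-180.0, -0.0, 75.1]
ft_force: [-0.3, -0.4, -1.3]
opening: 10.0
gripper_force: 6.0
```

```bash
python3 -c "
from tilt import *
tilt()"
```

```text
tilt [(88, [0.74]), (85, [0.73]), (82, [0.72]), (91, [0.72])] {'side': 886} [ 491.3 -150.4   87.2] [-0.3 -0.4 -1.3] [-0.07 -0.06  0.02]
```

step_arm:
  rows:
    - {"x": -0.015,"y": 0,"z": 0,"twist": 0,"claw": -1}
    - {"x": -0.03,"y": 0,"z": 0,"twist": 0,"claw": -1}
    - {"x": -0.035,"y": 0,"z": 0.003,"twist": 0,"claw": -1}
    - {"x": -0.035,"y": 0,"z": 0.006,"twist": 0,"claw": -1}
    - {"x": -0.035,"y": 0,"z": 0.009,"twist": 0,"claw": -1}
    - {"x": -0.035,"y": 0,"z": 0.009,"twist": 0,"claw": -1}
  grip_force: 7

```text
time: 21.85
tcp_pos: [482.2, -185.4, 78.0]
eef_rot: [-180.0, -0.0, 75.0]
ft_force: [-0.6, 0.4, -1.1]
opening: 9.7
gripper_force: 7.0
```

```bash
python3 -c "
from tilt import *
s=env.observe();print(s['ft_force'])
for r in(73,66,60):
  for h in (51,58): print(r,h);tilt(r,h)"
```

```text
[-0.58071383  0.3679184  -1.14909644]
73 51
tilt [(82, [0.71]), (88, [0.7]), (85, [0.7]), (79, [0.69])] {'side': 912} [ 482.2 -185.4   78. ] [-0.6  0.4 -1.1] [-0.07 -0.05  0.02]
73 58
tilt [(82, [0.72]), (79, [0.72]), (85, [0.7]), (76, [0.7])] {'side': 861} [ 482.2 -185.4   78.3] [ 0.4  0.9 -0.8] [-0.08 -0.05  0.01]
66 51
tilt [(-20, [0.0]), (-17, [0.0]), (-14, [0.0]), (-11, [0.0])] {'side': 1018} [ 482.2 -185.7   78.4] [-0.1  0.2 -2.6] [-0.01  0.    0.01]
66 58
tilt [(82, [0.78]), (79, [0.78]), (85, [0.78]), (88, [0.77])] {'side': 804} [ 482.2 -185.8   78.4] [ 0.5  0.5 -1. ] [-0.02 -0.06  0.01]
60 51
tilt [(91, [0.84, 0.0]), (94, [0.83, 0.0]), (88, [0.82, 0.0]), (97, [0.82, 0.0])] {'side': 789, 'top': 36} [ 482.2 -185.9   78.4] [-0.8  0.4 -1.4] [-0.09 -0.1   0.01]
60 58
tilt [(88, [0.86, 0.0]), (85, [0.84, 0.0]), (91, [0.84, 0.0]), (82, [0.82, 0.0])] {'side': 839, 'top': 207} [ 482.2 -185.8   78.4] [ 0.   0.1 -1.5] [-0.08 -0.01  0.02]
```

step_arm:
  rows:
    - {"x": 0.002,"y": 0,"z": 0.002,"twist": 0,"claw": -1}
    - {"x": 0.004,"y": 0,"z": 0.004,"twist": 0,"claw": -1}
    - {"x": 0.008,"y": 0,"z": 0.006,"twist": 0,"claw": -1}
    - {"x": 0.012,"y": 0,"z": 0.008,"twist": 0,"claw": -1}
    - {"x": 0.018,"y": 0,"z": 0.009,"twist": 0,"claw": -1}
    - {"x": 0.024,"y": 0,"z": 0.01,"twist": 0,"claw": -1}
    - {"x": 0.03,"y": 0,"z": 0.01,"twist": 0,"claw": -1}
  grip_force: 6

```text
time: 23.63
tcp_pos: [490.7, -157.6, 69.4]
eef_rot: [179.8, 0.1, 75.1]
ft_force: [-2.3, -2.6, 8.4]
opening: 10.2
gripper_force: 6.0
```

```bash
python3 -c "
from tilt import *
tilt(60,54);tilt(54,54)"
```

```text
tilt [(67, [0.78]), (70, [0.78]), (73, [0.76]), (64, [0.76])] {'side': 764} [ 490.7 -157.6   69.4] [-2.3 -2.6  8.4] [-0.39  0.42  0.05]
tilt [(67, [0.82]), (70, [0.81]), (64, [0.8]), (73, [0.79])] {'side': 721} [ 490.5 -157.1   69.3] [-1.5 -2.   6.1] [-0.11  0.23  0.01]
```

step_arm:
  rows:
    - {"x": 0.006,"y": 0,"z": 0,"twist": 0,"claw": -1}
    - {"x": 0.012,"y": 0,"z": 0,"twist": 0,"claw": -1}
    - {"x": 0.018,"y": 0,"z": 0.001,"twist": 0,"claw": -1}
    - {"x": 0.024,"y": 0,"z": 0.002,"twist": 0,"claw": -1}
    - {"x": 0.03,"y": 0,"z": 0.003,"twist": 0,"claw": -1}
    - {"x": 0.036,"y": 0,"z": 0.005,"twist": 0,"claw": -1}
  grip_force: 6

```text
time: 24.53
tcp_pos: [499.9, -122.1, 64.5]
eef_rot: [179.9, 0.0, 75.0]
ft_force: [-1.9, 0.5, 12.2]
opening: 10.3
gripper_force: 7.1
```

```bash
python3 -c "
from tilt import *
tilt(60,45);tilt(54,54)"
```

```text
tilt [(49, [0.71]), (52, [0.69]), (55, [0.68]), (46, [0.67])] {'side': 622} [ 499.9 -122.1   64.5] [-1.9  0.5 12.2] [0.01 0.3  0.03]
tilt [(40, [0.73, 0.0]), (43, [0.72, 0.0]), (46, [0.69, 0.0]), (37, [0.68, 0.0])] {'side': 579, 'top': 27} [ 499.9 -121.8   64.3] [-0.1  0.9  8.7] [ 0.32  0.18 -0.06]
```

step_arm:
  rows:
    - {"x": 0.008,"y": 0,"z": 0.002,"twist": 0,"claw": -1}
    - {"x": 0.016,"y": 0,"z": 0.005,"twist": 0,"claw": -1}
    - {"x": 0.022,"y": 0,"z": 0.008,"twist": 0,"claw": -1}
    - {"x": 0.028,"y": 0,"z": 0.012,"twist": 0,"claw": -1}
    - {"x": 0.034,"y": 0,"z": 0.016,"twist": 0,"claw": -1}
    - {"x": 0.034,"y": 0,"z": 0.016,"twist": 0,"claw": -1}
  grip_force: 6

```text
time: 25.43
tcp_pos: [509.6, -87.6, 48.9]
eef_rot: [179.8, -0.1, 75.1]
ft_force: [0.6, 8.1, 15.1]
opening: 9.9
gripper_force: 11.4
```

```bash
python3 -c "
from tilt import *
tilt(60,45);tilt(54,54)"
```

```text
tilt [(43, [0.44, 0.17]), (40, [0.43, 0.17]), (46, [0.44, 0.15]), (37, [0.41, 0.17])] {'side': 400, 'top': 120} [509.6 -87.6  48.9] [ 0.6  8.1 15.1] [ 1.29 -0.26  0.03]
tilt [(37, [0.48]), (40, [0.48]), (34, [0.47]), (31, [0.46])] {'side': 432} [509.5 -88.   49.1] [ 2.3  8.1 14.6] [ 1.5  -0.32 -0.  ]
```

step_arm:
  rows:
    - {"x": 0.003,"y": 0,"z": -0.002,"twist": 0,"claw": -1}
    - {"x": 0.006,"y": 0,"z": -0.003,"twist": 0,"claw": -1}
    - {"x": 0.009,"y": 0,"z": -0.003,"twist": 0,"claw": -1}
    - {"x": 0.012,"y": 0,"z": -0.003,"twist": 0,"claw": -1}
    - {"x": 0.015,"y": 0,"z": -0.003,"twist": 0,"claw": -1}
  grip_force: 3

```text
time: 26.25
tcp_pos: [511.8, -74.5, 50.2]
eef_rot: [-180.0, 0.0, 75.0]
ft_force: [0.3, 0.2, -1.3]
opening: 10.2
gripper_force: 4.9
```

```bash
python3 -c "
from tilt import *
tilt(66,48);tilt(58,54)
im=vision.grab_frame('side')[150:230,245:350];t=vision.grab_frame('top')[140:220,290:395]
cv2.imwrite('pics/g6.png',cv2.resize(np.hstack([t,im])[:,:,::-1],None,fx=3.8,fy=3.8,interpolation=cv2.INTER_CUBIC))"
```

```text
tilt [(46, [0.43, 0.19]), (49, [0.42, 0.19]), (43, [0.41, 0.19]), (40, [0.39, 0.19])] {'side': 393, 'top': 136} [511.8 -74.5  50.2] [ 0.3  0.2 -1.3] [-0.06 -0.08  0.02]
tilt [(40, [0.49, 0.17]), (37, [0.47, 0.18]), (34, [0.46, 0.19]), (31, [0.45, 0.19])] {'side': 441, 'top': 131} [511.9 -74.6  50.3] [-0.1  1.  -1. ] [ 0.08 -0.09  0.  ]
```

View pics/g6.png

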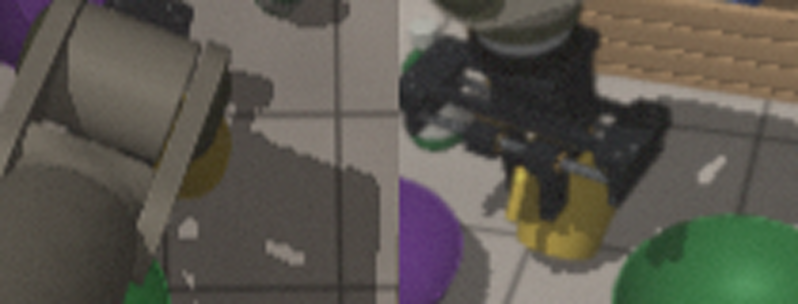

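Last picture: the cup is close to upright or moderately tilted in the grip, foot at (560,250), handle left of the fingers at (518,195), mouth hidden. I'll fit its pose numerically.

```bash
cat > fit.py <<'E'
from tilt import *
import itertools
HL=np.array(list(itertools.product((-5,5),(44,90),(58,70)))+[]);HP=np.array(list(itertools.product((-5,5),(52,90),(30,70))))
def hullmask(n,P):
    h=np.zeros((400,640),np.uint8)
    for Q in P: cv2.fillConvexPoly(h,cv2.convexHull(proj(n,Q).round().astype(np.int32)),1)
    return h>0
def fit(n="side"):
    s=env.observe();p=s["tcp_pos"]+[0,0,19];ya=np.radians(s["eef_rot"][2]);hd=np.array([np.cos(ya),np.sin(ya),0]);e=np.cross(hd,[0,0,1])
    im=vision.grab_frame(n);hsv=cv2.cvtColor(im,cv2.COLOR_RGB2HSV)
    m=(hsv[...,0]>18)&(hsv[...,0]<32)&(hsv[...,1]>120)&(hsv[...,2]>60)
    x,y=proj(n,p)[0].astype(int);w=np.zeros_like(m);w[max(y-45,0):y+60,x-60:x+60]=1;m&=w;m=cv2.morphologyEx(m.astype(np.uint8),cv2.MORPH_OPEN,np.ones((3,3)))>0
    free=(hsv[...,2]>70)&~m
    R=[]
    for th in range(-10,100,5):
      t=np.radians(th);up=np.cos(t)*np.array([0,0,1])-np.sin(t)*hd;rad=np.cos(t)*hd+np.sin(t)*np.array([0,0,1])
      for r0 in range(50,90,5):
        for h0 in range(32,72,4):
          f=lambda L:p+np.outer(L[:,0],e)+np.outer(L[:,1]-r0,rad)+np.outer(L[:,2]-h0,up)
          P=f(LOC)
          if P[:,2].min()<-6: continue
          h=hullmask(n,[P,f(HP),f(HL)])
          R.append(((m&~h).sum()+(h&free).sum(),th,r0,h0,round(P[:,2].min())))
    R.sort();print(int(m.sum()),[tuple(map(int,r)) for r in R[:8]],s["tcp_pos"].round(1),s["ft_force"].round(1))
E
python3 -c "
from fit import *
fit()"
```

```text
372 [(145, 30, 50, 32, 1), (145, 35, 50, 32, -3), (149, 25, 50, 36, 3), (153, 30, 50, 36, -2), (162, 30, 55, 36, -5), (168, 30, 55, 32, -1), (170, 25, 50, 32, 6), (171, 25, 55, 40, -3)] [511.8 -74.9  50.4] [ 0.2 -0.4 -1.4]
```

step_arm:
  rows:
    - {"x": 0.004,"y": 0,"z": 0.002,"twist": 0,"claw": -1}
    - {"x": 0.008,"y": 0,"z": 0.005,"twist": 0,"claw": -1}
    - {"x": 0.01,"y": 0,"z": 0.007,"twist": 0,"claw": -1}
  grip_force: 4

```text
time: 27.05
tcp_pos: [514.7, -64.4, 43.3]
eef_rot: [180.0, -0.0, 75.1]
ft_force: [0.5, 2.1, 2.5]
opening: 9.8
gripper_force: 4.0
```

```bash
python3 -c "
from fit import *
fit()"
```

```text
299 [(139, 25, 50, 32, -1), (154, 25, 55, 32, -3), (157, 20, 55, 36, -1), (165, 20, 50, 32, 5), (166, 20, 55, 32, 3), (169, 20, 50, 36, 1), (169, 30, 50, 32, -6), (177, 25, 60, 32, -5)] [514.7 -64.4  43.3] [0.5 2.1 2.5]
```

step_arm:
  rows:
    - {"x": 0.003,"y": 0,"z": 0.003,"twist": 0,"claw": -1}
    - {"x": 0.005,"y": 0,"z": 0.006,"twist": 0,"claw": -1}
    - {"x": 0.006,"y": 0,"z": 0.009,"twist": 0,"claw": -1}
  grip_force: 4

```text
time: 27.35
tcp_pos: [516.4, -58.6, 34.4]
eef_rot: [180.0, -0.0, 75.1]
ft_force: [1.2, 6.1, 6.1]
opening: 9.7
gripper_force: 5.8
```

```bash
python3 -c "
from fit import *
fit()"
```

```text
261 [(167, 15, 50, 32, 2), (169, 20, 50, 32, -4), (173, 15, 55, 32, 0), (180, 15, 55, 36, -4), (187, 10, 50, 32, 8), (191, 10, 55, 32, 7), (191, 15, 60, 36, -5), (194, 10, 55, 36, 3)] [516.4 -58.6  34.4] [1.2 6.1 6.1]
```

step_arm:
  rows:
    - {"x": 0,"y": 0,"z": 0,"twist": 0,"claw": -0.5}
    - {"x": 0,"y": 0,"z": 0,"twist": 0,"claw": 0}
    - {"x": 0,"y": 0,"z": 0,"twist": 0,"claw": 0}
    - {"x": 0,"y": 0,"z": 0,"twist": 0,"claw": 0}
    - {"x": 0.005,"y": 0,"z": -0.005,"twist": 0,"claw": 0}
    - {"x": 0.005,"y": 0,"z": -0.02,"twist": 0,"claw": 0}
    - {"x": 0.005,"y": 0,"z": -0.045,"twist": 0,"claw": 0}
    - {"x": 0.005,"y": 0,"z": -0.075,"twist": 0,"claw": 0}
    - {"x": 0.005,"y": 0,"z": -0.11,"twist": 0,"claw": 0}
    - {"x": 0.005,"y": 0,"z": -0.15,"twist": 0,"claw": 0}
    - {"x": 0.005,"y": 0,"z": -0.185,"twist": 0,"claw": 0}
  grip_force: 20

```text
time: 28.32
tcp_pos: [517.0, -54.2, 222.3]
eef_rot: [179.9, 0.0, 75.0]
ft_force: [-0.4, 0.4, -0.2]
opening: 44.3
gripper_force: 0.0
```

step_arm:
  rows:
    - {"x": 0.03,"y": 0,"z": 0,"twist": 0.12,"claw": 0.3}
    - {"x": 0.065,"y": 0,"z": 0,"twist": 0.24,"claw": 0.3}
    - {"x": 0.1,"y": 0,"z": 0,"twist": 0.36,"claw": 0.3}
    - {"x": 0.135,"y": 0,"z": 0,"twist": 0.48,"claw": 0.3}
    - {"x": 0.165,"y": 0,"z": 0,"twist": 0.6,"claw": 0.3}
    - {"x": 0.18,"y": 0,"z": 0,"twist": 0.72,"claw": 0.3}
    - {"x": 0.18,"y": 0,"z": 0,"twist": 0.84,"claw": 0.3}
    - {"x": 0.18,"y": 0,"z": 0,"twist": 0.948,"claw": 0.3}
    - {"x": 0.18,"y": 0,"z": 0,"twist": 0.948,"claw": 0.3}

```text
time: 29.07
tcp_pos: [563.6, 120.0, 219.7]
eef_rot: [180.0, 0.0, 20.6]
ft_force: [-0.4, -0.0, 0.4]
opening: 57.4
gripper_force: 0.0
```

```bash
cat > cupfit.py <<'E'
from fit import *
from scipy.optimize import minimize
def cupfit():
    M={}
    for n in("side","top"):
        vision.grab_frame(n);d=spotter.silhouettes(n,"cup");M[n]=d[0]["mask"] if d else None;print(n,[(round(q["conf"],2),int(q["mask"].sum())) for q in d[:2]])
    best=None
    def cost(v):
        x,y,ya,tx,ty=v;R=cv2.Rodrigues(np.array([tx,ty,0.]))[0]@cv2.Rodrigues(np.array([0,0,ya]))[0];c=0
        f=lambda L:L@R.T+[x,y,0]
        P=f(LOC);dz=P[:,2].min()
        for n in M:
            if M[n] is None: continue
            h=hullmask(n,[f(L)-[0,0,dz] for L in(LOC,HP,HL)]);c+=1-(h&M[n]).sum()/(h|M[n]).sum()
        return c
    v=None
    for tx,ty in((0,0),(.3,0),(-.3,0),(0,.3),(0,-.3)):
        x0=np.array([502,-120,-.26,tx,ty]);S=np.vstack([x0]+[x0+d for d in np.diag([15,15,.3,.25,.25])])
        r=minimize(cost,x0,method="Nelder-Mead",options=dict(initial_simplex=S,maxiter=250))
        print(r.fun.round(3),r.x[:2].round(1),np.degrees(r.x[2:]).round(1))
if __name__=="__main__":
    s=env.observe();print(s["tcp_pos"],s["eef_rot"],s["joints"].round(1));cupfit()
E
python3 cupfit.py
```

```text
[563.60616914 120.02939025 219.66931218] [1.79988272e+02 2.38380095e-04 2.05545053e+01] [ 0.3 24.4 69.8 -0.  85.8 69.7]
side [(0.72, 921)]
top [(0.73, 636)]
0.242 [497.6 -98.1] [ -0.6 -10.7  -0. ]
0.187 [500.5 -89.9] [ 1.8 -1.4 -1.7]Traceback (most recent call last):
  File "cupfit.py", line 22, in <module>
    s=env.observe();print(s["tcp_pos"],s["eef_rot"],s["joints"].round(1));cupfit()
                                                                          ~~~~~~^^
  File "cupfit.py", line 19, in cupfit
    r=minimize(cost,x0,method="Nelder-Mead",options=dict(initial_simplex=S,maxiter=250))
    res = _minimize_neldermead(fun, x0, args, callback, bounds=bounds,
                               **options)
    fxr = func(xr)
    fx = function(np.copy(x), *(wrapper_args + args))
  File "cupfit.py", line 14, in cost
    h=hullmask(n,[f(L)-[0,0,dz] for L in(LOC,HP,HL)]);c+=1-(h&M[n]).sum()/(h|M[n]).sum()
  File "fit.py", line 6, in hullmask
    for Q in P: cv2.fillConvexPoly(h,cv2.convexHull(proj(n,Q).round().astype(np.int32)),1)
                                                    ~~~~^^^^^
  File "h.py", line 7, in proj
    K,d,T=cam(n);P=np.atleast_2d(P).astype(float);Q=(P@T[:3,:3].T+T[:3,3])@F
          ~~~^^^
  File "h.py", line 5, in cam
    c=vision.camera_info(n);return np.array(c["camera_matrix"]),np.array(c["dist"]),np.array(c["camera_from_world"])
ValueError: time passes only in moves, steps and waits
```

Mask fit: the cup stands upright, about 2° off, at (500,-90). Now the slide handle.

step_arm:
  rows:
    - {"x": -0.006,"y": -0.02,"z": 0,"twist": 0,"claw": 0.2}
    - {"x": -0.014,"y": -0.05,"z": 0,"twist": 0,"claw": 0.2}
    - {"x": -0.022,"y": -0.08,"z": 0,"twist": 0,"claw": 0.2}
    - {"x": -0.028,"y": -0.1,"z": 0,"twist": 0,"claw": 0.2}
    - {"x": -0.028,"y": -0.1,"z": 0,"twist": 0,"claw": 0.2}
    - {"x": -0.028,"y": -0.1,"z": 0.02,"twist": 0,"claw": 0.2}
    - {"x": -0.028,"y": -0.1,"z": 0.045,"twist": 0,"claw": 0.2}
  grip_force: 40

```text
time: 29.85
tcp_pos: [503.4, 202.9, 175.6]
eef_rot: [179.9, -0.3, 20.8]
ft_force: [1.0, 0.3, -0.8]
opening: 52.8
gripper_force: 0.0
```

```bash
python3 -c "
from h import *
s=env.observe();print(s['tcp_pos'],s['eef_rot'][2])
for n in('top','side'):
    im=vision.grab_frame(n);T=cam(n)[2]
    for d in spotter.look_for(n,'handle')[:2]:print(n,round(d['conf'],2),(np.linalg.inv(T)@np.r_[d['centre'],1])[:3].round(1))
    hsv=cv2.cvtColor(im,cv2.COLOR_RGB2HSV)
    m=((hsv[...,0]<16)|(hsv[...,0]>172))&(hsv[...,1]>110)&(hsv[...,2]>70);m[:, :150]=0;m[:,300:]=0;m[:100]=0;k,_,st,c=cv2.connectedComponentsWithStats(m.astype(np.uint8));print(n,[(c[i].round().tolist(),int(st[i,4])) for i in range(1,k) if st[i,4]>6])
"
```

```text
[503.39980362 202.88858897 175.6215023 ] 20.838330020237652
top 0.41 [503.7 193.8  93.4]
top [([214.0, 131.0], 18), ([223.0, 135.0], 39), ([258.0, 188.0], 10)]
side 0.76 [537.1 217.2  94. ]
side [([192.0, 285.0], 308), ([282.0, 302.0], 30)]
```

step_arm:
  rows:
    - {"x": 0,"y": 0,"z": 0.015,"twist": 0,"claw": 0.2}
    - {"x": 0,"y": 0,"z": 0.035,"twist": 0,"claw": 0.2}
    - {"x": 0,"y": 0,"z": 0.055,"twist": 0,"claw": 0.2}
    - {"x": 0,"y": 0,"z": 0.066,"twist": 0,"claw": 0.2}
    - {"x": 0,"y": 0,"z": 0.066,"twist": 0,"claw": 0.2}
    - {"x": 0,"y": 0,"z": 0.066,"twist": 0,"claw": -0.2}
    - {"x": 0,"y": 0,"z": 0.066,"twist": 0,"claw": -0.4}
    - {"x": 0,"y": 0,"z": 0.066,"twist": 0,"claw": -0.55}
    - {"x": 0,"y": 0,"z": 0.066,"twist": 0,"claw": -0.55}
  grip_force: 10

```text
time: 30.8
tcp_pos: [502.7, 203.1, 109.5]
eef_rot: [180.0, -0.1, 20.7]
ft_force: [-0.4, -0.6, -0.4]
opening: 28.2
gripper_force: 0.0
```

step_arm:
  rows:
    - {"x": 0,"y": 0,"z": 0,"twist": 0,"claw": -0.7}
    - {"x": 0,"y": 0,"z": 0,"twist": 0,"claw": -0.8}
    - {"x": 0,"y": 0,"z": 0,"twist": 0,"claw": -1}
    - {"x": 0,"y": 0,"z": 0,"twist": 0,"claw": -1}
    - {"x": 0,"y": 0,"z": 0,"twist": 0,"claw": -1}
  grip_force: 15

```text
time: 31.22
tcp_pos: [502.4, 202.9, 108.7]
eef_rot: [180.0, -0.0, 20.7]
ft_force: [-0.5, -2.1, 4.2]
opening: 13.6
gripper_force: 15.0
```

step_arm:
  rows:
    - {"x": 0,"y": 0,"z": 0,"twist": 0,"claw": -1}
    - {"x": 0,"y": 0,"z": 0,"twist": 0,"claw": -1}
    - {"x": -0.004,"y": 0,"z": 0,"twist": 0,"claw": -1}
    - {"x": -0.012,"y": 0,"z": 0,"twist": 0,"claw": -1}
    - {"x": -0.022,"y": 0,"z": 0,"twist": 0,"claw": -1}
    - {"x": -0.032,"y": 0,"z": 0,"twist": 0,"claw": -1}
    - {"x": -0.042,"y": 0,"z": 0,"twist": 0,"claw": -1}
    - {"x": -0.052,"y": 0,"z": 0,"twist": 0,"claw": -1}
    - {"x": -0.06,"y": 0,"z": 0,"twist": 0,"claw": -1}
    - {"x": -0.064,"y": 0,"z": 0,"twist": 0,"claw": -1}
    - {"x": -0.065,"y": 0,"z": 0,"twist": 0,"claw": -1}
    - {"x": -0.065,"y": 0,"z": 0,"twist": 0,"claw": -1}
  grip_force: 45

```text
time: 32.22
tcp_pos: [442.6, 180.2, 108.7]
eef_rot: [180.0, -0.3, 20.7]
ft_force: [9.2, 0.5, -1.0]
opening: 13.7
gripper_force: 45.0
```

step_arm:
  rows:
    - {"x": 0,"y": 0,"z": 0,"twist": 0,"claw": -1}
    - {"x": 0,"y": 0,"z": 0,"twist": 0,"claw": -1}
    - {"x": 0,"y": 0,"z": 0,"twist": 0,"claw": -1}
    - {"x": 0,"y": 0,"z": 0,"twist": 0,"claw": -1}
    - {"x": 0,"y": 0,"z": 0,"twist": 0,"claw": -1}
    - {"x": 0,"y": 0,"z": 0,"twist": 0,"claw": -1}

```text
time: 32.72
tcp_pos: [442.9, 180.3, 108.7]
eef_rot: [180.0, -0.3, 20.7]
ft_force: [9.1, 0.8, -0.8]
opening: 13.6
gripper_force: 45.0
```

```bash
python3 -c "
from h import *
s=env.observe();p=s['tcp_pos'];print(p,s['eef_rot'],s['ft_force'],'pulled',np.linalg.norm(p[:2]-[502.4,202.9]))
for n in('top','side'):
    im=vision.grab_frame(n);cv2.imwrite(f'pics/e_{n}.png',im[:,:,::-1]);hsv=cv2.cvtColor(im,cv2.COLOR_RGB2HSV)
    m=((hsv[...,0]<16)|(hsv[...,0]>172))&(hsv[...,1]>110)&(hsv[...,2]>60);m[:, :150]=0;m[:,300:]=0;m[:100]=0;k,_,st,c=cv2.connectedComponentsWithStats(m.astype(np.uint8));print(n,[(c[i].round().tolist(),int(st[i,4])) for i in range(1,k) if st[i,4]>6])
    for l in('ball0_center','bowl'):
      T=cam(n)[2]
      for d in spotter.look_for(n,l)[:6]:print(n,l,round(d['conf'],2),(np.linalg.inv(T)@np.r_[d['centre'],1])[:3].round(0))
    print(proj(n,[[619,248,110],[619,248,15]]).round())
"
```

```text
[442.88251865 180.32609087 108.74369647] [179.96782504  -0.26878949  20.71445251] [ 9.14080321  0.77864621 -0.76527395] pulled 63.65463030747101
top [([220.0, 137.0], 25), ([216.0, 143.0], 26)]
top bowl 0.9 [352. -26.  22.]
top bowl 0.8 [654. -16.  24.]
top bowl 0.75 [641. 200.  21.]
top bowl 0.72 [363. 405.  30.]
[[218. 138.]
 [225. 144.]]
side [([203.0, 299.0], 24), ([282.0, 302.0], 29), ([192.0, 317.0], 100), ([205.0, 317.0], 42)]
side ball0_center 0.58 [597. 239. 108.]
side ball0_center 0.45 [620. 281.  21.]
side bowl 0.92 [674. -34.  24.]
side bowl 0.84 [151. 292.  24.]
side bowl 0.72 [357. -51.  28.]
side bowl 0.58 [374. 336.  23.]
[[193. 285.]
 [202. 309.]]
```

```bash
python3 -c "
from h import *
print(proj('side',[[597,239,108],[620,281,21]]).round())
for n,U in(('side',[(203,299),(192,317),(205,317)]),('top',[(220,137),(216,143)])):
  for z in(16,105):print(n,z,at_z(n,U,z).round(0).tolist())
im=cv2.imread('pics/e_side.png');hsv=cv2.cvtColor(im,cv2.COLOR_BGR2HSV)
m=((hsv[...,0]<18)|(hsv[...,0]>170))&(hsv[...,1]>70)
for r in range(272,330,1):print(r,''.join('#' if q else '.' for q in m[r,165:235]))
"
```

```text
[[205. 284.]
 [195. 320.]]
side 16 [[627.0, 223.0, 16.0], [632.0, 272.0, 16.0], [603.0, 267.0, 16.0]]
side 105 [[586.0, 274.0, 105.0], [590.0, 318.0, 105.0], [564.0, 313.0, 105.0]]
top 16 [[644.0, 265.0, 16.0], [624.0, 279.0, 16.0]]
top 105 [[624.0, 242.0, 105.0], [605.0, 254.0, 105.0]]
272 ......................................................................
273 ......................................................................
274 ......................................................................
275 ......................................................................
276 ......................................................................
277 ......................................................................
278 ......................................................................
279 ......................................................................
280 ......................................................................
281 ......................................................................
282 ..........................................................
[... 2837 characters left out ...]
.........................
321 .........................########......####...........................
322 ..........................######......................................
323 ...........................###........................................
324 ......................................................................
325 ......................................................................
326 ......................................................................
327 ......................................................................
328 ......................................................................
329 ......................................................................
```

step_arm:
  rows:
    - {"x": 0,"y": 0,"z": 0,"twist": 0,"claw": -1}
    - {"x": 0,"y": 0,"z": 0,"twist": 0,"claw": -1}
    - {"x": 0,"y": 0,"z": 0,"twist": 0,"claw": -1}
    - {"x": 0,"y": 0,"z": 0,"twist": 0,"claw": -1}
    - {"x": 0,"y": 0,"z": 0,"twist": 0,"claw": -1}
    - {"x": 0,"y": 0,"z": 0,"twist": 0,"claw": -1}
    - {"x": 0,"y": 0,"z": 0,"twist": 0,"claw": -1}
    - {"x": 0,"y": 0,"z": 0,"twist": 0,"claw": -1}

```text
time: 33.68
tcp_pos: [442.9, 180.3, 108.7]
eef_rot: [180.0, -0.3, 20.7]
ft_force: [9.5, 1.0, -1.2]
opening: 13.9
gripper_force: 45.0
```

```bash
python3 -c "
from cell import env
print(env.sign_off())"
```

```text
the job is handed in; nothing more can be done
None
```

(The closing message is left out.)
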